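# Seat the cocked collar and end disc, then start the hot press

## Task

The kaleidoscope tube is loaded in the hot-press shuttle, but its steel collar sits crooked and the clear disc stands proud. With light fingertip pushes, first push the raised side of the collar down until it sits square on the tube, then push the clear disc down flush with the collar's face, and then press the red button to start the press and let it go. Do not press the button before both parts are seated, do not pull or lift anything, and leave the spare parts on the bench where they are.

Things in the scene. Friction and masses are not known exactly. Their poses are not given: they have to be found in the camera images.
- jig: Hot press bolted to the bench. Origin on the bench under the centre of the nest that holds the tube. Base plate 200 mm (its x), 12 mm thick, from y = -340 to +90 mm. The C-shaped frame and heated head, 350 mm tall, stand 250 mm to the -y side (y = -305 to -195 mm, x = -60 to +155 mm): keep clear. The button station stands to the +y side.
- nest: Round aluminium nest on the jig's shuttle, gripping the foot of the upright brass tube (50 mm diameter). Origin on the tube's axis, 38 mm above the bench; its own +x points horizontally towards the raised side of the collar. The tube's rim is 150 mm above the bench. The nest is spring-loaded: tube, collar and disc together give way downwards above about 6 N (13 N at the full 6 mm) and spring back.
- collar (a joint): Tilt of the steel collar, rad: 0 = square on the tube; starts 0.09 to 0.14, side of collar_raised up. Flange ring 84 mm outside, 47 mm bore, 8 mm thick, 12 mm sleeve below. Pivots on a level line at the flange's underside, 27 mm from the tube axis, opposite collar_raised; stays where left; about 3 N at collar_raised moves it. Square, its face is 158 mm above the bench.
- collar_raised (a point): Point on the flat upper face of the collar's flange, on its raised side, 36 mm from the collar's axis (the flange face runs from 23.5 to 42 mm from the axis). Moves with the collar. The clear disc's edge is 13 mm inward of it.
- disc (a joint): How far the clear disc's top stands above the collar's face, m: 0 = flush and seated (hard stop). Starts at about 0.004 to 0.006. It slides along the collar's axis, tight, about 3.5 N, and stays where it is left.
- disc_top (a point): Centre of the upper face of the clear acrylic end disc, 46 mm diameter, 6 mm thick, sitting in the collar's bore. Moves with the disc. When collar and disc are seated it is on the tube's axis, 158 mm above the bench.
- station: Grey push-button station screwed to the bench beside the jig, 72 mm square, 100 mm tall, on a foot 110 mm (its x) by 72 mm. Origin on the bench under its centre. It carries the round red push button on its top.
- start (a joint): Travel of the red push button, m: 0 = released, 0.006 = fully down (about 5 N); it springs back.
- start_top (a point): Centre of the top of the red push button, 34 mm diameter, facing up, pressed straight down.
- spare_tube: Bystander: loose open brass tube standing on the bench, 50 mm diameter, 110 mm tall. Origin at the centre of its underside.
- spare_disc: Bystander: loose clear acrylic disc lying on the bench, 46 mm diameter, 6 mm thick. Origin at the centre of its underside.
- teardrop: Bystander: loose blue glass teardrop standing point up on the bench, 33 mm diameter, 48 mm tall. Origin at the centre of its underside.

How it is judged:
By the outcome, as a careful person would: the job done as asked, in the order asked, and still so for the second after the job is handed in, with the robot touching nothing.
It also fails if it takes over 54 s, if anything falls off the work surface, if the arm or the gripper's body presses on something with over 40 N, if the wrist force passes 120 N, or if a joint passes its speed limit or range.

## Robot

A 6-joint arm with a two-finger parallel gripper is mounted at the origin on the work surface. World frame = base frame: x ahead of the robot, y to its left, z up, the work surface at z = 0. Lengths are in m, angles in rad, forces in N, time in s.
With the tool pointing down it reaches from about 0.375 to 0.9 m from the base axis. Payload 3.1 kg.
Tool frame: the origin (TCP) lies at the very end of the fingers, on their centre line; the grasp point (between the pads) lies 19 mm behind it; z points along the fingers, y is the line along which they close (so a half turn about z gives the same grasp; the last joint's range is limited). The gripper opens to 87 mm and grips with 3 to 60 N. Pads are 19 mm wide; open, the fingers measure 117 mm over their backs; the gripper's body (75 mm by 190 mm) begins 51 mm behind the grasp point.
Start: joints at [1.077, 0.527, 1.433, -0, 1.181, -0.178], TCP at [0.193, 0.594, 0.223] pointing down, gripper open.
Joint ranges: [-3.08, 3.08], [-0.75, 2.2], [0.22, 2.44], [-1.43, 4.57], [0, 2.65], [-2.85, 2.85]. Speed limits (rad/s): [2.79, 2.79, 3.14, 3.14, 3.14, 3.14].

## Interface

Orientations are given as [roll, pitch, yaw] about the fixed x, y, z axes, in that order (R = Rz(yaw) Ry(pitch) Rx(roll)).
In Python, from station import robot gives the robot as it stands. The module is installed in compiled form; this text tells all that it offers. Calls block until the motion is done:
- robot.move_pose(position, orientation): joint-space move of the TCP to a pose.
- robot.move_linear(position, max_speed=0.15, frame=None, max_force=None): straight line of the TCP; frame=None keeps the orientation; max_speed is the mean speed in m/s. With max_force (N) it stops when the force on the tool has changed by that much, and returns True; else False.
- robot.goto_joints(angles): joint-space move.
- robot.let_go() and robot.grasp(newtons=None): open the fingers fully, or close them until they stop; newtons is the grip in N (None keeps the last).
- robot.wait(seconds).
- robot.inverse_kinematics(position, orientation): joint angles nearest the present ones, or None.
- robot.state(): the state.
- robot.grab_frame(name): name is "scene" or "top" or "wrist"; returns (picture, depth): 384x512x3 uint8, blue, green, red; 384x512 float32, m along the optical axis (not along the pixel's ray), 0 where there is no reading.
- robot.camera_params(name): a dict with "intrinsics" (3x3 intrinsics, pixels), "dist_coeffs" ([k1, k2, p1, p2, k3] as OpenCV has them; the pictures are not rectified), "eye" and "orientation" of the camera in the world; the wrist camera has in their place "hand_eye" (4x4, takes a point from camera to tool coordinates, whose origin is the TCP and whose axes are the flange's). Camera axes: x right, y down, z forward; pixel columns grow to the right and rows downward; lengths in m; the calibration is good to about 2 mm. A picture is of the moment at which its call begins: read the wrist's pose just before it. camera_params takes no time and is no camera call.
A pose or a line that the arm cannot do raises robot.Unreachable and nothing moves.
- robot.close_job(): hands the job in; it is judged then, once.
Trained networks look in the newest picture that a camera, given by its name, has taken for a name from the list of things; names that differ only in an ending like _2 or _b are one class to them, and where a whole thing is asked for, a point or a joint stands for the part that bears it (a point fixed in the world has none). Each returns a list of dicts, best first, with "conf" (0 to 1); they miss things now and then, are a little off and sometimes report something else, mostly with a low value. They report only what shows in the picture. A call takes as long as a camera call.
- robot.trace(camera, thing): "mask" (384x512 bool, what is visible of it) and "position" ([column, row] as shares, 0 to 1, of the picture: columns of its width, rows of its height, amid what is visible of it).
- robot.spot_point(camera, thing): "position" ([column, row] as shares, 0 to 1, of the picture: columns of its width, rows of its height: a listed point, or the origin of a listed thing).
The state is a dict: "t": time; "joints": joint angles; "dq": joint speeds; "joint_efforts": joint torques, N m; "eef_pos": TCP position; "tool_rot": TCP orientation; "wrist_force": force on the tool from outside, world axes, zero at the start; "torque": the same for the moment, N m; "finger_gap": finger opening in m; "grasp_force": force on a finger pad.
Only numpy, scipy, OpenCV 4.12 (cv2) and the standard library are available. Lean on these libraries where they do the work, as an engineer would, in place of code of your own. Each camera call takes 0.05 s, during which the arm holds its last target. There are 200 camera calls.

## Working session

There is one attempt and no reset: what is moved stays moved. The work goes in short steps, each a Python script; the robot and the scene stay as the last script left them, time stands still between calls to the robot, and variables do not carry over. Pictures are saved under pics/ and viewed, at most 10 in all, crops included, and the job is handed in when it is done.

```bash
mkdir -p pics; cat > h.py <<'E'
import numpy as np, cv2
from station import robot
from scipy.spatial.transform import Rotation as Ro
def cam(name, st=None):
    p=robot.camera_params(name); K=np.array(p["intrinsics"],float); D=np.array(p["dist_coeffs"],float)
    if "hand_eye" in p:
        T=np.eye(4); T[:3,:3]=rot(st["tool_rot"]); T[:3,3]=st["eef_pos"]; T=T@np.array(p["hand_eye"])
    else:
        T=np.eye(4); T[:3,:3]=rot(p["orientation"]); T[:3,3]=p["eye"]
    return K,D,T
def rot(o):
    o=np.array(o,float)
    return o if o.shape==(3,3) else Ro.from_euler("xyz",o).as_matrix()
def ray(c,uv):
    K,D,T=c
    n=cv2.undistortPoints(np.array(uv,float).reshape(-1,1,2),K,D).reshape(-1,2)
    return T[:3,3], np.c_[n,np.ones(len(n))]@T[:3,:3].T
def at_z(c,uv,z):
    o,d=ray(c,uv); return o+d*((z-o[2])/d[:,2])[:,None]
def at_depth(c,uv,dep):
    o,d=ray(c,uv); return o+d*np.array(dep).reshape(-1,1)
E
python3 - <<'E'
from h import *
s=robot.state(); print({k:np.round(v,3).tolist() for k,v in s.items()})
for n in("scene","top"):
    p=robot.camera_params(n); print(n,p["eye"],p["orientation"])
    im,d=robot.grab_frame(n); np.savez("pics/%s0.npz"%n,im=im,d=d); cv2.imwrite("pics/%s0.png"%n,im)
    c=cam(n)
    for t in["jig","nest","collar_raised","disc_top","station","start_top","spare_tube","spare_disc","teardrop"]:
        for r in robot.spot_point(n,t)[:2]:
            uv=np.array(r["position"])*[512,384]; i=uv.astype(int).clip(0,[511,383])
            print(t,round(r["conf"],2),uv.round(1),at_depth(c,uv,d[i[1],i[0]]).round(3))
E
```

```text
{'t': 0.0, 'joints': [1.077, 0.529, 1.434, -0.0, 1.181, -0.179], 'dq': [-0.0, 0.002, -0.002, 0.001, 0.0, 0.002], 'joint_efforts': [0.001, -44.005, -17.659, 0.063, 0.058, -0.0], 'eef_pos': [0.193, 0.594, 0.222], 'tool_rot': [-3.139, -0.0, 2.827], 'wrist_force': [-0.179, 0.147, 0.888], 'torque': [0.002, 0.004, -0.002], 'grasp_force': 0.0, 'finger_gap': 0.087}
scene [ 1.33457014 -0.14670813  0.81364037] [-2.27186967  0.00887094  1.33512819]
jig 0.84 [281.8 226.8] [[0.572 0.069 0.039]]
nest 0.83 [278.5 212.6] [[0.554 0.066 0.067]]
collar_raised 0.98 [272.  159.4] [[ 0.271  0.122 -0.001]]
collar_raised 0.28 [279.7 167.7] [[0.519 0.077 0.164]]
disc_top 0.6 [280.7 169.5] [[0.527 0.077 0.165]]
station 0.75 [347.6 202.4] [[0.527 0.241 0.036]]
start_top 0.66 [354.6 162.2] [[0.49  0.263 0.123]]
spare_tube 0.82 [305.  273.4] [[0.698 0.085 0.021]]
spare_disc 0.55 [219.1 194.6] [[ 0.386 -0.044  0.003]]
top [0.41774489 0.06468193 0.87533187] [-2.99226534 -0.00429209 -1.54711829]
nest 0.83 [249.1 199.9] [[0.515 0.073 0.167]]
nest 0.23 [129.6 218. ] [[0.486 0.268 0.125]]
collar_raised 0.61 [258.9 207.6] [[0.503 0.057 0.164]]
collar_raised 0.2 [239.1 127.3] [[0.653 0.095 0.093]]
disc_top 0.63 [246.6 188.2] [[0.533 0.077 0.165]]
station 0.89 [146.  224.2] [[0.478 0.245 0.104]]
start_top 0.63 [126.  217.1] [[0.487 0.274 0.125]]
spare_tube 0.61 [238.8 127.1] [[0.652 0.095 0.096]]
spare_disc 0.82 [310.3 284.2] [[ 0.382 -0.043  0.007]]
spare_disc 0.63 [149.8 222.5] [[0.481 0.239 0.103]]
teardrop 0.65 [231.2 284.6] [[0.379 0.102 0.044]]
```

```bash
python3 - <<'E'
from h import *
for n,(a,b,c0,c1) in {"top":(110,300,90,350),"scene":(110,300,190,400)}.items():
    z=np.load("pics/%s0.npz"%n); cv2.imwrite("pics/%s_c.png"%n,cv2.resize(z["im"][a:b,c0:c1],None,fx=3,fy=3,interpolation=cv2.INTER_CUBIC))
z=np.load("pics/top0.npz"); d=z["d"]; c=cam("top")
v,u=np.mgrid[0:384,0:512]; uv=np.c_[u.ravel(),v.ravel()]+0.0
P=at_depth(c,uv,d.ravel()); ok=d.ravel()>0
def near(xy,r,lo,hi): return ok&(np.hypot(P[:,0]-xy[0],P[:,1]-xy[1])<r)&(P[:,2]>lo)&(P[:,2]<hi)
m=near([.525,.077],.06,.148,.19); Q=P[m]; ctr=(Q.max(0)+Q.min(0))/2; print("collar",m.sum(),Q.min(0),Q.max(0),ctr,Q.mean(0))
(ex,ey),r=cv2.minEnclosingCircle((Q[:,:2]*1000).astype(np.float32)); print("circle",ex,ey,r)
rr=np.hypot(Q[:,0]-ex/1000,Q[:,1]-ey/1000)
R=Q[(rr>.027)&(rr<.040)]; A=np.c_[R[:,:2]-[ex/1000,ey/1000],np.ones(len(R))]
for _ in range(4):
    s=np.linalg.lstsq(A,R[:,2],rcond=None)[0]; e=R[:,2]-A@s; k=abs(e)<2.5*e.std()+1e-4; A,R=A[k],R[k]
print("plane",s,e.std(),"tilt",np.hypot(*s[:2]),"dir",np.arctan2(s[1],s[0]),"raised",[ex/1000+.036*s[0]/np.hypot(*s[:2]),ey/1000+.036*s[1]/np.hypot(*s[:2])])
D_=Q[rr<.018]; print("disc z above plane",np.median(D_[:,2]-np.c_[D_[:,:2]-[ex/1000,ey/1000],np.ones(len(D_))]@s))
m=near([.487,.272],.03,.112,.15);Q=P[m];print("button",m.sum(),Q.mean(0),Q.min(0),Q.max(0))
m=near([.48,.25],.1,.09,.11);Q=P[m];print("station top",m.sum(),Q.mean(0),Q.min(0),Q.max(0),cv2.minAreaRect((Q[:,:2]*1000).astype(np.float32)))
E
```

```text
collar 2154 [0.48972259 0.03557037 0.14819995] [0.57269518 0.11799753 0.17150753] [0.53120889 0.07678395 0.15985374] [0.52999696 0.07628458 0.16214951]
circle 531.1134643554688 76.3057632446289 42.05110549926758
plane [-0.07905181 -0.05083525  0.16058576] 0.0011394310870736642 tilt 0.09398623123435514 dir -2.5701099765448623 raised [np.float64(0.5008338661549064), np.float64(0.05683409323888717)]
disc z above plane 0.005607136050164996
button 610 [0.48823884 0.26562563 0.1185874 ] [0.46363725 0.24364064 0.11202263] [0.51214788 0.29190763 0.12670613]
station top 1110 [0.48619501 0.26285276 0.10052753] [0.44578623 0.22457626 0.09029094] [0.53050204 0.30854367 0.10991035] ((488.0304870605469, 267.6029357910156), (71.95686340332031, 72.77604675292969), 15.069533348083496)
```

View pics/top_c.png

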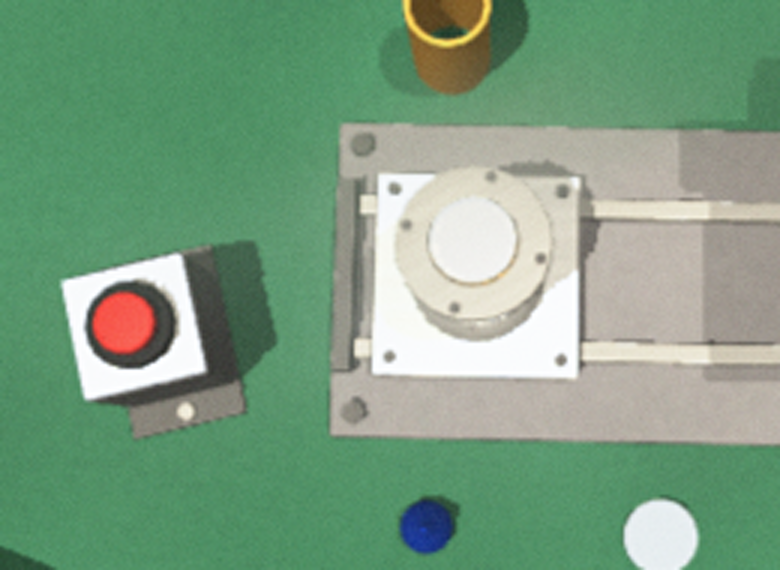

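View pics/scene_c.png

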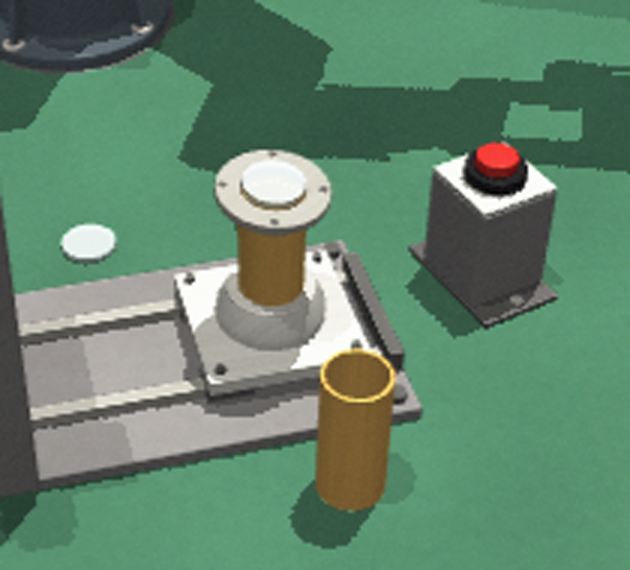

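The top picture shows the collar centred near full-image pixel (247, 190) with the disc proud, and the red button near (131, 217). The scene view agrees, with the head well to the side. The collar fit gives r = 42 mm, tilt about 0.094 and centre height about 160.6 mm, all consistent with the specification. Next I'll move above the collar and refine with the wrist camera.

```bash
cat >> h.py <<'E'
def cloud(n,st=None):
    c=cam(n,st); im,d=robot.grab_frame(n)
    v,u=np.mgrid[0:384,0:512]; P=at_depth(c,np.c_[u.ravel(),v.ravel()],d.ravel())
    P[d.ravel()<=0]=np.nan; return im,P
def near(P,xy,r,lo,hi): return P[(np.hypot(P[:,0]-xy[0],P[:,1]-xy[1])<r)&(P[:,2]>lo)&(P[:,2]<hi)]
def collar(P):
    Q=near(P,[.53,.077],.055,.152,.19); (ex,ey),r=cv2.minEnclosingCircle((Q[:,:2]*1000).astype(np.float32)); c0=np.array([ex,ey])/1000
    fit=lambda Q,lo,hi:(lambda rr:Q[(rr>lo)&(rr<hi)])(np.hypot(*(Q[:,:2]-c0).T))
    R=fit(Q,.027,.040); A=np.c_[R[:,:2]-c0,np.ones(len(R))]
    for _ in range(4):
        s=np.linalg.lstsq(A,R[:,2],rcond=None)[0]; e=R[:,2]-A@s; k=abs(e)<2.5*e.std()+1e-4; A,R=A[k],R[k]
    D=fit(Q,0,.018); h=np.median(D[:,2]-np.c_[D[:,:2]-c0,np.ones(len(D))]@s) if len(D) else None
    print("collar n",len(Q),"c",c0.round(4),"r",round(r,1),"ext",Q.min(0).round(4),Q.max(0).round(4),"plane",s.round(4),"std",e.std().round(5),"tilt",np.hypot(*s[:2]).round(4),"dir",np.arctan2(s[1],s[0]).round(3),"disc",h)
E
python3 - <<'E'
from h import *
robot.grasp(5)
robot.move_pose([0.49,.06,.32],[np.pi,0,.57])
robot.wait(.3)
s=robot.state(); print(s["t"],s["eef_pos"],s["tool_rot"],s["finger_gap"],s["wrist_force"])
im,P=cloud("wrist",s); cv2.imwrite("pics/w1.png",im); collar(P)
c=cam("wrist",s)
for t,z in(("collar_raised",.164),("disc_top",.165)):
    for r in robot.spot_point("wrist",t)[:2]:
        uv=np.array(r["position"])*[512,384]; print(t,round(r["conf"],2),uv.round(),at_z(c,uv,z).round(4))
# button red blob from top
z=np.load("pics/top0.npz"); im=z["im"].astype(int); m=(im[...,2]>150)&(im[...,1]<100)&(im[...,0]<100)
v,u=np.nonzero(m); q=(u>100)&(u<160)&(v>195)&(v<240); u,v=u[q],v[q]; ct=cam("top"); 
X=at_z(ct,np.c_[u,v],.125); print("red",len(u),X.min(0),X.max(0),X.mean(0)); X=at_depth(ct,np.c_[u,v],z["d"][v,u]); print(np.median(X,0))
E
```

```text
5.0417 [0.48997334 0.06040947 0.31992402] [-3.14145880e+00  9.51098373e-05  5.70835047e-01] 0.00030615527887072503 [1.07952422e-01 1.01654038e+00 8.05458809e-04]
collar n 6338 c [0.5307 0.0774] r 41.8 ext [0.489  0.0357 0.1525] [0.5723 0.1191 0.1695] plane [-0.081  -0.0504  0.1599] std 0.0007 tilt 0.0954 dir -2.585 disc 0.005747778278894361
collar_raised 0.97 [265. 174.] [[0.5004 0.0571 0.164 ]]
disc_top 0.97 [265. 134.] [[0.5328 0.0777 0.165 ]]
red 323 [0.47100134 0.24924279 0.125     ] [0.50392686 0.28214059 0.125     ] [0.48733281 0.26642987 0.125     ]
[0.48750452 0.2670248  0.12286455]
```

View pics/w1.png

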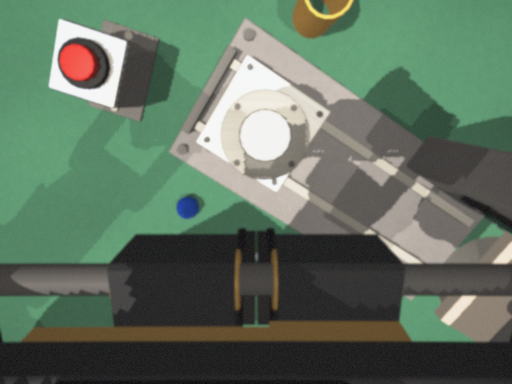

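The wrist view shows the collar at about pixel (265, 134) and the button at (83, 62). Both cameras agree on centre (0.531, 0.077), raised direction −2.58 rad and tilt 0.095. I'll push the collar 37.5 mm out with the fingers' narrow side along the radius, so they clear the disc.

```bash
cat >> h.py <<'E'
def push(xy,yaw,z0,z1,f,speed=.015):
    robot.move_pose([*xy,z0],[np.pi,0,yaw]); robot.wait(.3); a=robot.state()
    hit=robot.move_linear([*xy,z1],max_speed=speed,max_force=f); b=robot.state()
    print("hit",hit,"t",round(b["t"],2),"pos",np.round(b["eef_pos"],4),"F",np.round(a["wrist_force"],2),np.round(b["wrist_force"],2))
    robot.move_linear([*xy,z0],max_speed=.08)
E
python3 - <<'E'
from h import *
push([.499,.0572],.5616,.185,.152,7.5)
robot.move_linear([.49,.06,.30],max_speed=.2); robot.wait(.3)
s=robot.state(); im,P=cloud("wrist",s); collar(P); print(s["t"])
E
```

```text
hit True t 7.74 pos [0.4985 0.0569 0.1574] F [ 0.03  0.16 -0.12] [-1.2  -0.26  6.83]
collar n 7065 c [0.53   0.0769] r 41.9 ext [0.4887 0.0354 0.1521] [0.5718 0.1187 0.166 ] plane [0.001  0.0016 0.1574] std 0.00069 tilt 0.0019 dir 1.033 disc 0.005706970418884641
9.2667
```

The collar is square (tilt 0.002, within noise). The disc is next.

```bash
python3 - <<'E'
from h import *
push([.530,.077],.5616,.180,.150,8.5)
robot.move_linear([.49,.06,.30],max_speed=.2); robot.wait(.3)
s=robot.state(); im,P=cloud("wrist",s); collar(P); print(s["t"])
cv2.imwrite("pics/w2.png",cv2.resize(im[40:240,130:400],None,fx=2.5,fy=2.5,interpolation=cv2.INTER_CUBIC))
E
```

```text
hit True t 11.65 pos [0.53   0.077  0.1565] F [0.74 0.67 0.33] [-0.77 -0.1   8.29]
collar n 7033 c [0.5301 0.0769] r 42.0 ext [0.4881 0.0355 0.1521] [0.5717 0.1188 0.1599] plane [-1.000e-04  3.000e-04  1.574e-01] std 0.00069 tilt 0.0003 dir 1.734 disc -9.855746569475965e-06
13.1917
```

View pics/w2.png

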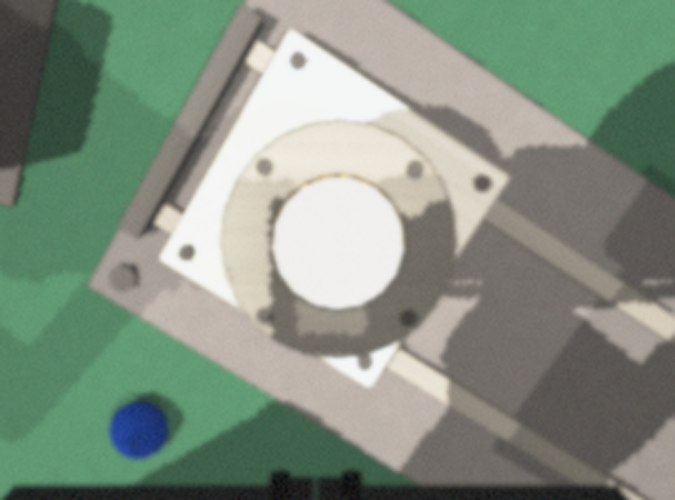

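The collar is square and the disc, at crop pixel (338, 242), is flush with a measured offset of 0.00 mm. Now the button.

```bash
python3 - <<'E'
from h import *
robot.move_pose([.4875,.2665,.22],[np.pi,0,.9])
push([.4875,.2665],.9,.150,.110,9)
robot.move_linear([.4875,.2665,.25],max_speed=.15)
robot.move_pose([.45,.17,.32],[np.pi,0,.57]); robot.wait(.5)
s=robot.state(); im,P=cloud("wrist",s); collar(P); B=near(P,[.4875,.2665],.012,.1,.14); print("button z",np.median(B[:,2]),len(B),s["t"],s["wrist_force"])
cv2.imwrite("pics/w3.png",im)
E
```

```text
hit True t 16.74 pos [0.4875 0.2665 0.118 ] F [ 0.1   0.29 -0.  ] [-1.02 -0.41  5.47]
collar n 6002 c [0.5295 0.0767] r 42.4 ext [0.4882 0.0343 0.152 ] [0.5715 0.1192 0.1605] plane [0.0008 0.0008 0.1574] std 0.00068 tilt 0.0011 dir 0.788 disc -3.4803845336550676e-05
button z 0.12288688638695106 472 19.1833 [-0.646072   0.2585293 -0.0285262]
```

View pics/w3.png

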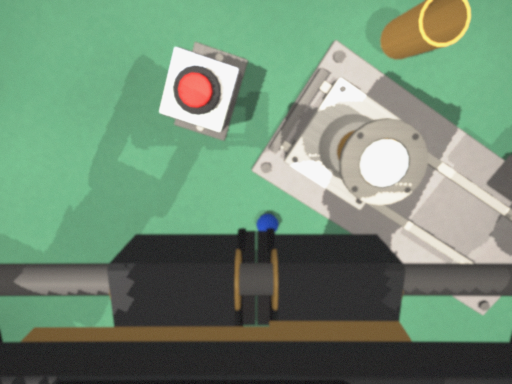

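The wrist view shows the button at (195, 90) back up to its original height (122.9 mm). The collar and disc at (384, 163) are still seated. The 9 N stop is well above the 5 N spring, so the button bottomed out. I'm handing the job in.

```bash
python3 -c "
from h import *
print(robot.close_job())"
```

```text
the job is handed in; nothing more can be done
None
```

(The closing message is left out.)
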